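# Reverse the ratchet and loosen the mould clamp

### The arm

A 6-joint arm with a two-finger parallel gripper is mounted at the origin on the work surface. World frame = base frame: x ahead of the robot, y to its left, z up, the work surface at z = 0. Lengths are in m, angles in degrees, forces in N, time in s.
With the tool pointing down it reaches from about 0.4 to 0.825 m from the base axis. Payload 7 kg.
Tool frame: the origin (TCP) lies on the centre line of the jaws, within the pads' length; the fingertips stand 22 mm ahead of it and the grasp point (between the pads) lies 3 mm ahead of it; z points along the fingers, y is the line along which they close (so a half turn about z gives the same grasp; the last joint's range is limited). The gripper opens to 88 mm and grips with 3 to 60 N. Pads are 19 mm wide; open, the fingers measure 130 mm over their backs; the gripper's body (78 mm by 193 mm) begins 47 mm behind the grasp point.
Start: joints at [90.533, 20.546, 0.682, 0, -70.136, -16.507], TCP at [0.186, 0.649, 0.249] pointing down, gripper open.
Joint ranges: [-176.03, 176.03], [-82.01, 121.73], [-58.28, 71.71], [-173.87, 95.51], [-174.79, -0.11], [-173.66, 173.66]. Speed limits (degrees/s): [136.94, 136.94, 172.46, 180, 180, 180].

### API

Orientations are given as [roll, pitch, yaw] about the fixed x, y, z axes, in that order (R = Rz(yaw) Ry(pitch) Rx(roll)).
In Python, from plant import get_state, cams, r gives the robot as it stands.
- The arm moves only by the tool apply_moves, never from a script. Its argument "targets" is a list of rows, each an object with "dp": the shift along the world's x, y, z in m, a list of three; "yaw": the turn about the world's z in degrees. In form: [{"dp": [x, y, z], "yaw": yaw}, ...]. A call has 1 to 20 rows; each row is the pose to reach, as a shift and turn from the pose commanded when the call began; what a row does not reach only later rows make up. A row lasts 1/12 s, in which the tool goes at most 41.7 mm and 7.16 degrees, less where a joint would pass 70% of its speed; a pose out of reach is approached as far as the arm can. A call with a gripper value outside its range is refused whole. "grip" is the gripper command: -1 is fully open, 1 is shut, values between are in proportion, set as the call begins (left out, the last holds). The fingers move at their own pace and stop on an object; "squeeze" is the grip in N (left out, the last holds). Time passes only in rows, so rows that repeat a pose let the fingers close. It gives the time, the measured TCP pose, the force, the opening and the grip force at its end, in the units of the state.
- get_state(): the state, without advancing time (a new reading comes with each control period).
- cams.capture(name): name is "scene" or "top" or "wrist"; returns a dict with "image" (384x512x3 uint8, red, green, blue), "range_z" (384x512 float32, m along the optical axis (not along the pixel's ray), 0 where there is no reading), "fx", "fy", "cx", "cy" (pixels), "R" (3x3) and "t" (3): a world point X has camera coordinates R X + t; the wrist camera has in their place "T_tool_cam" (4x4, takes a point from camera to tool coordinates, whose origin is the TCP and whose axes are the flange's). Camera axes: x right, y down, z forward; pixel columns grow to the right and rows downward; lengths in m; the calibration is good to about 2 mm. The wrist camera is an equidistant fisheye: a pixel r from the principal point sees the ray r / f radians off the axis. A picture is of the moment at which its call begins: read the wrist's pose just before it.
- r.close_job(): hands the job in; it is judged then, once.
The state is a dict: "time_s": time; "joints": joint angles; "qd": joint speeds; "joint_torque": joint torques, N m; "tcp_pos": TCP position; "eef_rot": TCP orientation; "contact_force": force on the tool from outside, world axes, zero at the start; "moment": the same for the moment, N m; "gripper_width": finger opening in m; "gripper_force": force on a finger pad.
Only numpy, scipy, OpenCV 4.12 (cv2) and the standard library are available. Lean on these libraries where they do the work, as an engineer would, in place of code of your own. Each camera call takes 0.05 s, during which the arm holds its last target. There are 200 camera calls.

### The job

Unclamp the plaster mould: first flip the red direction lever on the ratchet wrench fully over to its loosening side (to your left when looking from the orange handle towards the wrench head), then work the orange handle to turn the clamp bolt anticlockwise (seen from above) until it is backed off fully against its stop. Push with closed fingertips rather than gripping, and gently: do not force lever or handle hard against their stops and do not tighten the bolt. Leave everything else on the table where it is.

Things in the scene. Friction and masses are not known exactly. Their poses are not given: they have to be found in the camera images.
- clamp: fixed mould clamp: two stacked plaster mould halves under a blue crossbar on two steel posts. Base 160 x 260 x 12 mm (x, y); crossbar 42 x 250 mm, top 148 mm above the table; posts at y = +-108 mm, their dark nuts end at 160 mm. Origin: centre of the base's underside; the vertical bolt axis runs through it. The ratchet wrench lies above the crossbar, pointing roughly along the clamp's -x.
- head (a point): centre of the top face of the steel wrench head, on the bolt axis, 180 mm above the table. The head is a disc of 62 mm diameter, 24 mm thick, with a 38 mm diameter boss of equal height centred 38 mm from the bolt axis towards the handle.
- grip (a point): middle of the wrench's orange handle, 125 mm from the bolt axis, 168 mm above the table. The orange part runs from 90 to 165 mm from the axis, 18 mm wide, 16 mm tall (160 to 176 mm above the table); beside it and 10 mm below it is clear over its whole swing. Push it sideways.
- flip_tip (a point): near the free end of the red direction lever, 30 mm from its pivot, 191.5 mm above the table. The lever is an upright blade 8 mm thick, 22 mm tall (180.5 to 202.5 mm above the table), standing on the wrench head. Its vertical pivot is on the wrench 38 mm from the bolt axis, towards the handle; from there it points 34 mm back over the head, towards the bolt axis.
- flip (a joint): angle of the red lever, rad: -0.5 at the tightening stop, +0.5 at the loosening stop; grows anticlockwise seen from above, so its free end then moves to the left as seen from the handle towards the head, 29 mm from stop to stop. It stays where left. Moving it takes 4 to 7 N at its end; both stops are hard, and over 20 N is forcing it.
- wrench (a joint): wrench angle about the bolt axis, rad: 0 along the clamp's -x, growing anticlockwise from above; hard stops at +-1.2. Lever on the loosening side: free-wheels clockwise (2 to 4 N at the grip), drives the bolt anticlockwise (9 N moving, about 4 N when paused) after up to 0.55 rad free travel; lever on the tightening side: the reverse. Over 25 N is forcing it. One swing from -0.9 is enough; shorter strokes work too.
- bolt (a joint): angle of the clamp bolt, rad, right-hand thread, growing anticlockwise (loosening). Starts clamped between 0 and 0.15; fully backed off against its hard stop at 1.0. Turns only when driven by the wrench. At its stop the handle still gives some 15 to 20 mm while the force climbs steadily past 12 N, even when paused; stop pushing there.
- spanner: loose flat spanner, 150 mm long, lying on the table near the clamp; origin at its middle underside
- spacer: loose upright brass spacer, 28 mm diameter, 40 mm tall; origin at the centre of its underside
- bowl: loose clay bowl, rim 100 mm diameter, 50 mm tall; origin at the centre of its underside
- wheel: loose heavy banding wheel (round turntable), disc 250 mm diameter, 87 mm tall; origin at the centre of its underside
- pot: unfired clay pot standing on the banding wheel, 132 mm diameter, 100 mm tall; origin at the centre of its underside
- paddle: loose wooden clay paddle, 270 mm long, blade 160 x 75 x 14 mm; origin on its underside where handle meets blade
- half_mould: loose plaster mould half, 130 x 110 x 50 mm; origin at the centre of its underside
- jar: loose glaze jar, 68 mm diameter, 100 mm tall; origin at the centre of its underside
Not all that is in view belongs to the job. Leave any blue or yellow look-alike of the pot alone.

How it is judged:
By the outcome, as a careful person would: the job done as asked, in the order asked, and still so for the second after the job is handed in, with the robot touching nothing.
It also fails if it takes over 67 s, if anything falls off the work surface, if the arm or the gripper's body presses on something with over 40 N, if the wrist force passes 120 N, or if a joint passes its speed limit or range.

## Working session

There is one attempt and no reset: what is moved stays moved. The work goes in short steps, Python scripts to look and compute and a tool call to move; the robot and the scene stay as the last step left them, time stands still between calls to the robot, and variables do not carry over. Pictures are saved under pics/ and viewed, at most 10 in all, crops included, and the job is handed in when it is done.

Besides the shell and the picture viewer there is one more tool, called in YAML: its name, and indented under it one key for each argument. apply_moves: Moves the arm, as the interface text tells. Its arguments: {"type":"object","properties":{"targets":{"type":"array","items":{"type":"object","properties":{"dp":{"type":"array","items":{"type":"number"}},"yaw":{"type":"number"}}}},"grip":{"type":"number"},"squeeze":{"type":"number"}},"required":["targets"]}

```bash
mkdir -p pics; cat > h.py <<'E'
import numpy as np, cv2
from plant import get_state, cams, r
def cap(n,f):
    c=cams.capture(n); cv2.imwrite('pics/'+f,c['image'][:,:,::-1]); return c
def world(c,u,v):
    z=c['range_z'][v,u]; p=np.stack([(u-c['cx'])/c['fx']*z,(v-c['cy'])/c['fy']*z,z],-1)
    return (p-c['t'])@c['R']
def hsv(c): return cv2.cvtColor(c['image'],cv2.COLOR_RGB2HSV)
E
python3 - <<'E'
from h import *
s=get_state(); print(s['time_s'],s['tcp_pos'],s['eef_rot'],s['contact_force'])
ims=[]
for n in('top','scene'):
    c=cap(n,n+'0.png'); ims.append(c['image'])
    H=hsv(c).astype(int)
    for nm,lo,hi in(('red',0,6),('red2',174,180),('orange',7,18)):
        m=((H[...,0]>=lo)&(H[...,0]<=hi)&(H[...,1]>150)&(H[...,2]>80)).astype(np.uint8)
        k,l,st,ce=cv2.connectedComponentsWithStats(m)
        for i in range(1,k):
            if st[i,4]>15:
                v,u=np.where(l==i); w=world(c,u,v); print(n,nm,st[i],ce[i].round(1),np.median(w,0).round(3),w.min(0).round(3),w.max(0).round(3))
cv2.imwrite('pics/both.png',cv2.resize(np.vstack(ims)[:,:,::-1],None,fx=.78,fy=.78))
E
```

```text
0.0 [0.18565232 0.64849652 0.24759719] [ 1.79902906e+02 -8.76391802e-03 -1.59803484e+01] [-0.29679694 -0.19531353  0.61784343]
top red [ 350   22  134  108 6491] [417.6  84.6] [ 0.979 -0.64   0.006] [ 0.258 -0.82  -0.754] [1.558 0.059 1.703]
top red [265 172   6  13  35] [267.4 179.2] [0.566 0.026 0.198] [0.554 0.016 0.187] [0.591 0.033 0.213]
top orange [75 32 18 11 72] [81.3 38.2] [ 1.322  0.872 -0.236] [ 1.305  0.817 -0.246] [ 1.36   0.895 -0.217]
top orange [273 197  12  20  94] [278.4 206.3] [ 0.48  -0.011  0.176] [ 0.446 -0.03   0.167] [0.512 0.006 0.182]
scene red [   0  259   98   80 5609] [ 45.5 300.6] [ 0.896 -0.59   0.041] [ 0.801 -0.767 -0.006] [ 1.761 -0.02   1.1  ]
scene orange [229 169   9   9  37] [233. 173.] [ 0.485 -0.013  0.171] [ 0.457 -0.027  0.166] [0.511 0.001 0.179]
```

View pics/both.png

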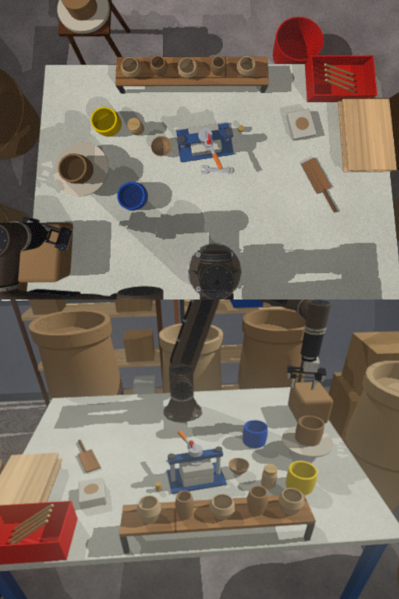

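The top view (at 0.78 scale) shows the clamp near (207,142), the orange handle at (217,160), the red lever at (208,140), the spanner below it at (217,170) and the bowl to the left at (160,146). Next I'll measure the clamp and wrench.

```bash
python3 - <<'E'
from h import *
c=cap('top','t1.png'); H=hsv(c).astype(int)
vv,uu=np.mgrid[150:225,215:320]; W=world(c,uu,vv); h=H[150:225,215:320]
def rep(n,m):
    w=W[m]; e=cv2.minAreaRect((w[:,:2]*1000).astype(np.float32)); 
    print(n,m.sum(),np.mean(w,0).round(4),'rect',e)
    vx=cv2.fitLine((w[:,:2]).astype(np.float32),cv2.DIST_L2,0,.01,.01).ravel(); print(vx)
z=W[...,2]
blue=(h[...,0]>100)&(h[...,0]<125)&(h[...,1]>110)
rep('bar',blue&(z>.135)&(z<.156)); rep('base',blue&(z<.03))
rep('handle',(h[...,0]>=5)&(h[...,0]<=20)&(h[...,1]>140)&(z>.155)&(z<.185))
rep('lever',((h[...,0]<5)|(h[...,0]>174))&(h[...,1]>130)&(z>.192))
rep('head',(h[...,1]<90)&(z>.172)&(z<.188))
print(c['R'],c['t'],c['fx'])
cv2.imwrite('pics/t1c.png',cv2.resize(c['image'][150:225,215:320,::-1],None,fx=6,fy=6,interpolation=cv2.INTER_CUBIC))
E
```

```text
bar 332 [0.593  0.0541 0.147 ] rect ((597.3931884765625, 42.671722412109375), (43.81449890136719, 241.02024841308594), 7.97263765335083)
[ 0.15529169 -0.98786867  0.59302545  0.05411169]
base 627 [0.5693 0.0663 0.0117] rect ((595.4942016601562, 40.958396911621094), (154.80844116210938, 255.34304809570312), 8.467620849609375)
[ 0.20650041 -0.97844654  0.56933707  0.06625296]
handle 94 [ 0.4796 -0.0118  0.1749] rect ((479.7266540527344, -12.506633758544922), (70.48831176757812, 15.760621070861816), 24.313858032226562)
[ 0.91484284  0.40381005  0.47957477 -0.01183939]
lever 27 [0.5601 0.0255 0.2564] rect ((424.4854736328125, 36.215110778808594), (17.331165313720703, 335.79473876953125), 85.06619262695312)
[ 0.9944381  -0.10532275  0.56006926  0.02548403]
head 314 [0.5817 0.0329 0.1795] rect ((545.9246826171875, -0.07207489013671875), (188.2058563232422, 60.185062408447266), 37.71993637084961)
[0.9008076  0.43421844 0.58166206 0.03288156]
[[-0.00624025 -0.99997499  0.00332792]
 [-0.98259756  0.00551391 -0.18566539]
 [ 0.1856424  -0.0044286  -0.98260739]] [0.05523013 0.56928435 1.62552633] 456.1693156337328
```

View pics/t1c.png

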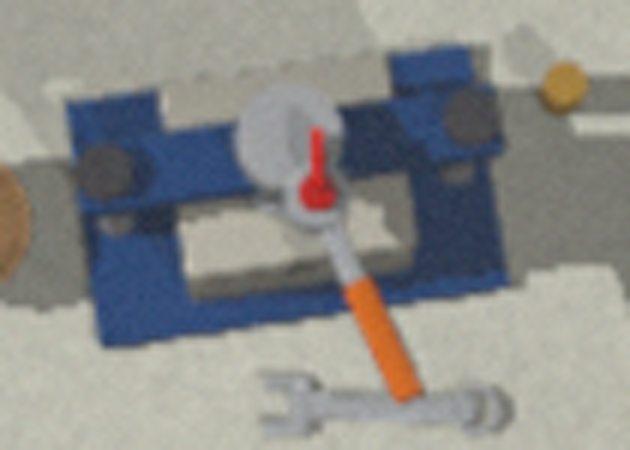

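The bolt axis is near (0.596, 0.042) with clamp yaw about 8°. The wrench is at about +0.29 rad and the lever is on its tightening side. I'll move closed fingertips above the right side of the lever.

apply_moves:
  targets:
    - {"dp": [0, 0, 0.02], "yaw": -4}
    - {"dp": [0.01, -0.01, 0.04], "yaw": -8}
    - {"dp": [0.03, -0.04, 0.04], "yaw": -13}
    - {"dp": [0.05, -0.07, 0.04], "yaw": -18}
    - {"dp": [0.07, -0.105, 0.04], "yaw": -23}
    - {"dp": [0.09, -0.14, 0.04], "yaw": -28}
    - {"dp": [0.112, -0.175, 0.04], "yaw": -33}
    - {"dp": [0.135, -0.21, 0.04], "yaw": -38}
    - {"dp": [0.157, -0.245, 0.04], "yaw": -43}
    - {"dp": [0.18, -0.28, 0.04], "yaw": -48}
    - {"dp": [0.202, -0.315, 0.04], "yaw": -53}
    - {"dp": [0.225, -0.35, 0.04], "yaw": -58}
    - {"dp": [0.247, -0.385, 0.04], "yaw": -63}
    - {"dp": [0.27, -0.42, 0.04], "yaw": -68}
    - {"dp": [0.292, -0.455, 0.04], "yaw": -72}
    - {"dp": [0.315, -0.49, 0.04], "yaw": -75}
    - {"dp": [0.337, -0.525, 0.04], "yaw": -77}
    - {"dp": [0.36, -0.56, 0.04], "yaw": -77}
    - {"dp": [0.38, -0.595, 0.04], "yaw": -77}
    - {"dp": [0.4, -0.63, 0.04], "yaw": -77}
  grip: 1
  squeeze: 40

```text
time_s: 1.82
tcp_pos: [0.5864, 0.0169, 0.2884]
eef_rot: [180.0, 0.0, -93.0]
contact_force: [1.1, 1.5, 0.3]
gripper_width: 0.0004
gripper_force: 0.0
```

```bash
python3 - <<'E'
from h import *
from scipy.spatial.transform import Rotation as Ro
s=get_state(); print(s['tcp_pos'],s['eef_rot'])
c=cap('wrist','w1.png'); print(c['T_tool_cam'],c['fx'],c['cx'],c['cy'])
H=hsv(c).astype(int); T=c['T_tool_cam']; R=Ro.from_euler('xyz',s['eef_rot'],degrees=True).as_matrix()
def toW(u,v,h):
    dx,dy=u-c['cx'],v-c['cy']; rr=np.hypot(dx,dy)+1e-9; th=rr/c['fx']
    d=np.stack([np.sin(th)*dx/rr,np.sin(th)*dy/rr,np.cos(th)],-1)@(R@T[:3,:3]).T
    o=R@T[:3,3]+s['tcp_pos']; return o+d*((h-o[2])/d[...,2])[...,None]
for n,m,h in(('red',((H[...,0]<5)|(H[...,0]>174))&(H[...,1]>150),.2025),('or',(H[...,0]>6)&(H[...,0]<18)&(H[...,1]>160),.176)):
    k,l,st,ce=cv2.connectedComponentsWithStats(m.astype(np.uint8))
    for i in range(1,k):
        if st[i,4]>100:
            v,u=np.where(l==i); w=toW(u,v,h); print(n,st[i],cv2.minAreaRect((w[:,:2]*1000).astype(np.float32)),w[:,:2].min(0),w[:,:2].max(0))
E
```

```text
[0.5863895  0.01688637 0.28838566] [ 1.79985563e+02  2.69707477e-03 -9.29780315e+01]
[[-5.52513416e-04 -9.57075048e-01 -2.89839691e-01  7.83645360e-02]
 [ 9.99999753e-01 -4.02883980e-04 -5.75915171e-04 -1.92257380e-04]
 [ 4.34422272e-04 -2.89839938e-01  9.57075034e-01 -1.36886953e-01]
 [ 0.00000000e+00  0.00000000e+00  0.00000000e+00  1.00000000e+00]] 297.3186396354542 259.0630264972406 190.5363926527804
red [247 192  53  28 996] ((575.505615234375, 19.084716796875), (22.925222396850586, 41.79389572143555), 86.21253204345703) [0.55485315 0.00834196] [0.5969082  0.03136812]
or [ 334  132   75   49 1511] ((483.7436218261719, -13.490352630615234), (72.93582153320312, 19.29581069946289), 24.430490493774414) [ 0.44749172 -0.03446369] [0.51993288 0.00821983]
```

View pics/w1.png

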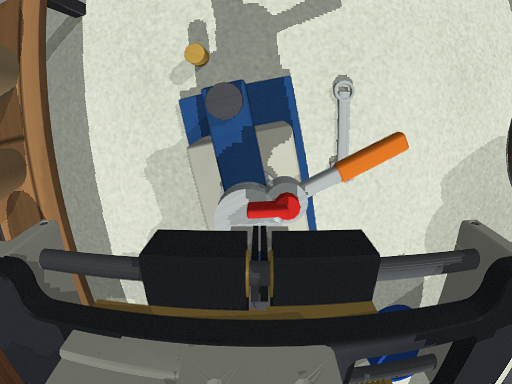

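The wrist view shows the red lever from (250,210) to hub (290,207), and the handle at (372,155), both matching the estimates. I'll lower the fingers to the right of the lever.

apply_moves:
  targets:
    - {"dp": [0.005, -0.012, 0], "yaw": 0}
    - {"dp": [0.011, -0.025, 0], "yaw": 0}
    - {"dp": [0.011, -0.025, -0.015], "yaw": 0}
    - {"dp": [0.011, -0.025, -0.03], "yaw": 0}
    - {"dp": [0.011, -0.025, -0.045], "yaw": 0}
    - {"dp": [0.011, -0.025, -0.06], "yaw": 0}
    - {"dp": [0.011, -0.025, -0.07], "yaw": 0}
    - {"dp": [0.011, -0.025, -0.078], "yaw": 0}
    - {"dp": [0.011, -0.025, -0.08], "yaw": 0}
    - {"dp": [0.011, -0.025, -0.08], "yaw": 0}
    - {"dp": [0.011, -0.025, -0.08], "yaw": 0}

```text
time_s: 2.78
tcp_pos: [0.5971, -0.0059, 0.2092]
eef_rot: [-180.0, 0.0, -93.0]
contact_force: [-0.4, 0.8, 0.6]
gripper_width: 0.0002
gripper_force: 0.0
```

apply_moves:
  targets:
    - {"dp": [0, 0.005, 0], "yaw": 0}
    - {"dp": [0, 0.01, 0], "yaw": 0}
    - {"dp": [0, 0.014, 0], "yaw": 0}
    - {"dp": [0, 0.017, 0], "yaw": 0}
    - {"dp": [0.0005, 0.02, 0], "yaw": 4}
    - {"dp": [0.001, 0.022, 0], "yaw": 8}
    - {"dp": [0.0015, 0.024, 0], "yaw": 12}
    - {"dp": [0.002, 0.026, 0], "yaw": 15}
    - {"dp": [0.0025, 0.028, 0], "yaw": 18}
    - {"dp": [0.003, 0.03, 0], "yaw": 21}
    - {"dp": [0.003, 0.032, 0], "yaw": 24}
    - {"dp": [0.003, 0.034, 0], "yaw": 27}

```text
time_s: 3.78
tcp_pos: [0.6004, 0.0271, 0.2091]
eef_rot: [-180.0, -0.1, -65.8]
contact_force: [2.1, -5.8, 0.5]
gripper_width: 0.0005
gripper_force: 3.3
```

apply_moves:
  targets:
    - {"dp": [-0.0005, 0.002, 0], "yaw": 3}
    - {"dp": [-0.001, 0.004, 0], "yaw": 6}
    - {"dp": [-0.0015, 0.006, 0], "yaw": 9}
    - {"dp": [-0.002, 0.008, 0], "yaw": 12}
    - {"dp": [-0.003, 0.01, 0], "yaw": 15}
    - {"dp": [-0.0035, 0.0115, 0], "yaw": 18}
    - {"dp": [-0.004, 0.013, 0], "yaw": 20}
    - {"dp": [-0.004, 0.0135, 0], "yaw": 21}

```text
time_s: 4.45
tcp_pos: [0.5968, 0.0407, 0.2092]
eef_rot: [-180.0, -0.2, -44.8]
contact_force: [4.9, -7.2, -1.3]
gripper_width: 0.0003
gripper_force: 4.0
```

```bash
cat > lev.py <<'E'
from h import *
from scipy.spatial.transform import Rotation as Ro
s=get_state(); print(s['time_s'],s['tcp_pos'].round(4),s['eef_rot'].round(1),s['contact_force'].round(1))
c=cap('wrist','w2.png')
H=hsv(c).astype(int); T=c['T_tool_cam']; R=Ro.from_euler('xyz',s['eef_rot'],degrees=True).as_matrix()
def toW(u,v,h):
    dx,dy=u-c['cx'],v-c['cy']; rr=np.hypot(dx,dy)+1e-9; th=rr/c['fx']
    d=np.stack([np.sin(th)*dx/rr,np.sin(th)*dy/rr,np.cos(th)],-1)@(R@T[:3,:3]).T
    o=R@T[:3,3]+s['tcp_pos']; return o+d*((h-o[2])/d[...,2])[...,None]
for n,m,h in(('red',((H[...,0]<5)|(H[...,0]>174))&(H[...,1]>150),.2025),('or',(H[...,0]>6)&(H[...,0]<18)&(H[...,1]>160),.176)):
    k,l,st,ce=cv2.connectedComponentsWithStats(m.astype(np.uint8))
    for i in range(1,k):
        if st[i,4]>100:
            v,u=np.where(l==i); w=toW(u,v,h); print(n,st[i],cv2.minAreaRect((w[:,:2]*1000).astype(np.float32)))
E
python3 lev.py
```

```text
4.45 [0.5968 0.0407 0.2092] [-180.    -0.2  -44.8] [ 4.9 -7.2 -1.3]
or [382 274  64  22 716] ((480.2593078613281, -14.94131088256836), (62.907283782958984, 18.895572662353516), 25.060739517211914)
```

apply_moves:
  targets:
    - {"dp": [-0.0003, 0.001, 0], "yaw": 2}
    - {"dp": [-0.0007, 0.002, 0], "yaw": 4}
    - {"dp": [-0.001, 0.0028, 0], "yaw": 5}
    - {"dp": [-0.001, 0.0028, 0], "yaw": 5}

```text
time_s: 4.83
tcp_pos: [0.5959, 0.0431, 0.2092]
eef_rot: [180.0, -0.2, -39.9]
contact_force: [5.6, -8.6, -1.1]
gripper_width: 0.0003
gripper_force: 4.6
```

apply_moves:
  targets:
    - {"dp": [-0.0004, 0.0008, 0], "yaw": 1}
    - {"dp": [-0.0008, 0.0015, 0], "yaw": 2}
    - {"dp": [-0.0008, 0.0015, 0], "yaw": 2}

```text
time_s: 5.08
tcp_pos: [0.5956, 0.0438, 0.2092]
eef_rot: [179.9, -0.2, -37.9]
contact_force: [8.4, -12.5, -4.0]
gripper_width: 0.0003
gripper_force: 7.0
```

The force is climbing, which indicates the stop. I'll back off, lift and look.

apply_moves:
  targets:
    - {"dp": [0.004, -0.004, 0], "yaw": 0}
    - {"dp": [0.012, -0.012, 0], "yaw": 0}
    - {"dp": [0.015, -0.025, 0.005], "yaw": 0}
    - {"dp": [0.015, -0.035, 0.02], "yaw": -3}
    - {"dp": [0, -0.06, 0.035], "yaw": -8}
    - {"dp": [-0.02, -0.09, 0.04], "yaw": -14}
    - {"dp": [-0.04, -0.11, 0.04], "yaw": -20}
    - {"dp": [-0.06, -0.12, 0.04], "yaw": -26}
    - {"dp": [-0.08, -0.12, 0.04], "yaw": -27}
    - {"dp": [-0.08, -0.12, 0.04], "yaw": -27}

```text
time_s: 5.92
tcp_pos: [0.5111, -0.0757, 0.2494]
eef_rot: [-180.0, 0.0, -65.2]
contact_force: [-0.7, 0.8, -0.2]
gripper_width: 0.0006
gripper_force: 0.0
```

```bash
python3 lev.py; python3 - <<'E'
from h import *
c=cap('top','t2.png'); cv2.imwrite('pics/t2c.png',cv2.resize(c['image'][150:225,215:320,::-1],None,fx=6,fy=6,interpolation=cv2.INTER_CUBIC))
a=cv2.imread('pics/w2.png'); b=cv2.imread('pics/t2c.png'); cv2.imwrite('pics/c2.png',np.hstack([a[:, :400],cv2.resize(b,(400,286))[:384] if 0 else cv2.copyMakeBorder(cv2.resize(b,(400,286)),0,98,0,0,0)]))
E
```

```text
5.9167 [ 0.5111 -0.0757  0.2494] [-180.     0.   -65.2] [-0.7  0.8 -0.2]
red [124 285  24  20 262] ((577.0012817382812, 26.737123489379883), (22.26212501525879, 19.88978385925293), 25.830753326416016)
```

View pics/c2.png

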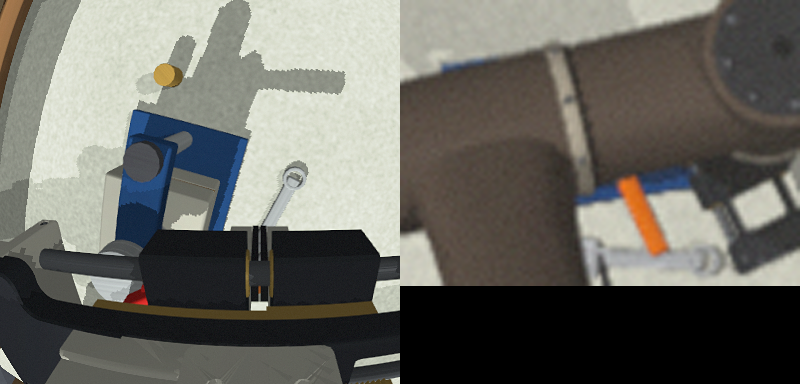

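apply_moves:
  targets:
    - {"dp": [0, 0, 0.03], "yaw": 0}
    - {"dp": [0.01, 0.03, 0.05], "yaw": 0}
    - {"dp": [0.02, 0.06, 0.05], "yaw": 0}
    - {"dp": [0.03, 0.09, 0.05], "yaw": 0}
    - {"dp": [0.04, 0.115, 0.05], "yaw": 0}
    - {"dp": [0.045, 0.13, 0.05], "yaw": 0}
    - {"dp": [0.045, 0.13, 0.05], "yaw": 0}
    - {"dp": [0.045, 0.13, 0.05], "yaw": 0}

```text
time_s: 6.68
tcp_pos: [0.5596, 0.0565, 0.298]
eef_rot: [179.9, -0.0, -64.9]
contact_force: [-0.2, -0.2, 0.4]
gripper_width: 0.0004
gripper_force: 0.0
```

```bash
python3 lev.py; python3 - <<'E'
import cv2
a=cv2.imread('pics/w2.png')[100:240,180:420]; cv2.imwrite('pics/w2c.png',cv2.resize(a,None,fx=2.5,fy=2.5))
E
```

```text
6.6833 [0.5596 0.0565 0.298 ] [179.9  -0.  -64.9] [-0.2 -0.2  0.4]
red [234 148  50  39 895] ((570.02587890625, 34.22932434082031), (43.99848175048828, 20.997343063354492), 66.06735229492188)
or [ 327  149   74   21 1350] ((483.9755859375, -12.101577758789062), (74.25596618652344, 18.16668701171875), 24.507516860961914)
```

View pics/w2c.png

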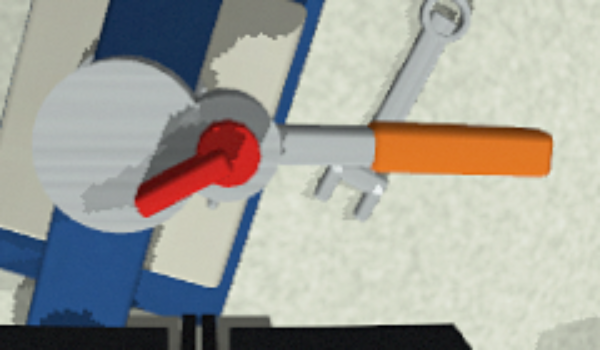

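The crop shows the lever from its hub (230,150) to its tip (145,205), about 30° to the left of the wrench axis, so it is at the loosening stop. Next I'll go to the right (-y) side of the handle and free-wheel it clockwise.

apply_moves:
  targets:
    - {"dp": [-0.01, -0.02, 0], "yaw": 0}
    - {"dp": [-0.025, -0.045, 0], "yaw": 0}
    - {"dp": [-0.042, -0.07, 0], "yaw": 0}
    - {"dp": [-0.057, -0.09, 0], "yaw": 0}
    - {"dp": [-0.063, -0.1, 0], "yaw": 0}
    - {"dp": [-0.063, -0.1, -0.015], "yaw": 0}
    - {"dp": [-0.063, -0.1, -0.035], "yaw": 0}
    - {"dp": [-0.063, -0.1, -0.055], "yaw": 0}
    - {"dp": [-0.063, -0.1, -0.075], "yaw": 0}
    - {"dp": [-0.063, -0.1, -0.093], "yaw": 0}
    - {"dp": [-0.063, -0.1, -0.106], "yaw": 0}
    - {"dp": [-0.063, -0.1, -0.113], "yaw": 0}
    - {"dp": [-0.063, -0.1, -0.113], "yaw": 0}

```text
time_s: 7.82
tcp_pos: [0.4952, -0.0449, 0.1843]
eef_rot: [179.9, 0.0, -65.0]
contact_force: [-0.8, -0.3, 0.1]
gripper_width: 0.0005
gripper_force: 0.0
```

```bash
python3 - <<'E'
import numpy as np
c=np.array([.596,.042])
def P(deg,side,off=.0185):  # handle axis angle deg
    a=np.radians(deg); u=np.array([np.cos(a),np.sin(a)]); n=np.array([-u[1],u[0]])
    return c+.125*u+side*off*n
p0=np.array([.4962,-.0442])
print('cw')
for d in np.arange(205,134,-3.5): print(d,(P(d,1)-p0).round(4),'yaw',d-205)
E
```

```text
cw
205.0 [-0.0057  0.0166] yaw 0.0
201.5 [-0.0097  0.0232] yaw -3.5
198.0 [-0.0134  0.03  ] yaw -7.0
194.5 [-0.0166  0.037 ] yaw -10.5
191.0 [-0.0194  0.0442] yaw -14.0
187.5 [-0.0217  0.0515] yaw -17.5
184.0 [-0.0236  0.059 ] yaw -21.0
180.5 [-0.025   0.0666] yaw -24.5
177.0 [-0.026   0.0743] yaw -28.0
173.5 [-0.0265  0.082 ] yaw -31.5
170.0 [-0.0265  0.0897] yaw -35.0
166.5 [-0.0261  0.0974] yaw -38.5
163.0 [-0.0251  0.1051] yaw -42.0
159.5 [-0.0238  0.1126] yaw -45.5
156.0 [-0.0219  0.1201] yaw -49.0
152.5 [-0.0196  0.1275] yaw -52.5
149.0 [-0.0169  0.1347] yaw -56.0
145.5 [-0.0137  0.1418] yaw -59.5
142.0 [-0.0101  0.1486] yaw -63.0
138.5 [-0.0061  0.1552] yaw -66.5
135.0 [-0.0017  0.1615] yaw -70.0
```

apply_moves:
  targets:
    - {"dp": [-0.002, 0.006, 0], "yaw": 0}
    - {"dp": [-0.004, 0.012, 0], "yaw": 0}
    - {"dp": [-0.0057, 0.0166, 0], "yaw": 0}
    - {"dp": [-0.0077, 0.02, 0], "yaw": -2}
    - {"dp": [-0.0097, 0.0232, 0], "yaw": -3.5}
    - {"dp": [-0.0115, 0.0265, 0], "yaw": -5}
    - {"dp": [-0.0134, 0.03, 0], "yaw": -7}

```text
time_s: 8.4
tcp_pos: [0.4829, -0.0139, 0.1866]
eef_rot: [-179.9, -0.0, -72.0]
contact_force: [2.3, -2.5, -0.4]
gripper_width: 0.0003
gripper_force: 1.5
```

Light force of about 3 N, so the handle is free-wheeling.

apply_moves:
  targets:
    - {"dp": [-0.0017, 0.0035, 0], "yaw": -1.75}
    - {"dp": [-0.0032, 0.007, 0], "yaw": -3.5}
    - {"dp": [-0.0047, 0.0106, 0], "yaw": -5.25}
    - {"dp": [-0.006, 0.0142, 0], "yaw": -7}
    - {"dp": [-0.0072, 0.0178, 0], "yaw": -8.75}
    - {"dp": [-0.0083, 0.0215, 0], "yaw": -10.5}
    - {"dp": [-0.0093, 0.0252, 0], "yaw": -12.25}
    - {"dp": [-0.0102, 0.029, 0], "yaw": -14}
    - {"dp": [-0.0116, 0.0366, 0], "yaw": -17.5}
    - {"dp": [-0.0126, 0.0443, 0], "yaw": -21}
    - {"dp": [-0.0131, 0.052, 0], "yaw": -24.5}
    - {"dp": [-0.0131, 0.0597, 0], "yaw": -28}
    - {"dp": [-0.0127, 0.0674, 0], "yaw": -31.5}
    - {"dp": [-0.0117, 0.0751, 0], "yaw": -35}

```text
time_s: 9.57
tcp_pos: [0.4711, 0.0613, 0.1866]
eef_rot: [-179.9, 0.0, -107.1]
contact_force: [1.5, -3.0, 0.3]
gripper_width: 0.0001
gripper_force: 1.4
```

apply_moves:
  targets:
    - {"dp": [0.0006, 0.0037, 0], "yaw": -1.75}
    - {"dp": [0.0013, 0.0075, 0], "yaw": -3.5}
    - {"dp": [0.0032, 0.015, 0], "yaw": -7}
    - {"dp": [0.0055, 0.0224, 0], "yaw": -10.5}
    - {"dp": [0.0082, 0.0296, 0], "yaw": -14}
    - {"dp": [0.0114, 0.0367, 0], "yaw": -17.5}
    - {"dp": [0.015, 0.0435, 0], "yaw": -21}
    - {"dp": [0.017, 0.0468, 0], "yaw": -22.75}
    - {"dp": [0.019, 0.0501, 0], "yaw": -24.5}
    - {"dp": [0.019, 0.0501, 0], "yaw": -24.5}

```text
time_s: 10.4
tcp_pos: [0.4899, 0.1116, 0.1863]
eef_rot: [-180.0, 0.0, -131.5]
contact_force: [-0.8, -0.1, 0.3]
gripper_width: 0.0004
gripper_force: 0.1
```

apply_moves:
  targets:
    - {"dp": [-0.005, -0.0055, 0], "yaw": 0}
    - {"dp": [-0.01, -0.011, 0], "yaw": 0}
    - {"dp": [-0.01, -0.011, 0.02], "yaw": 0}
    - {"dp": [-0.01, -0.011, 0.045], "yaw": 0}
    - {"dp": [-0.005, -0.006, 0.05], "yaw": 0}
    - {"dp": [0.008, 0.008, 0.05], "yaw": 0}
    - {"dp": [0.022, 0.024, 0.05], "yaw": 0}
    - {"dp": [0.033, 0.036, 0.05], "yaw": 0}
    - {"dp": [0.035, 0.038, 0.05], "yaw": 0}
    - {"dp": [0.035, 0.038, 0.045], "yaw": 0}
    - {"dp": [0.035, 0.038, 0.03], "yaw": 0}
    - {"dp": [0.035, 0.038, 0.015], "yaw": 0}
    - {"dp": [0.035, 0.038, 0.003], "yaw": 0}
    - {"dp": [0.035, 0.038, 0], "yaw": 0}
    - {"dp": [0.035, 0.038, 0], "yaw": 0}

```text
time_s: 11.65
tcp_pos: [0.5237, 0.148, 0.1847]
eef_rot: [180.0, -0.1, -131.5]
contact_force: [-0.3, -0.0, 0.4]
gripper_width: 0.0007
gripper_force: 0.0
```

```bash
python3 lev.py;  python3 - <<'E'
import numpy as np
c=np.array([.596,.042])
def P(deg,side,off=.0185):
    a=np.radians(deg); u=np.array([np.cos(a),np.sin(a)]); n=np.array([-u[1],u[0]])
    return c+.125*u+side*off*n
p0=np.array([.525,.15])
for d in np.arange(138,239,3): print(d,(P(d,-1)-p0).round(4),'yaw',d-138, 'step',(P(d,-1)-P(d-3,-1)).round(4))
E
```

```text
11.65 [0.5237 0.148  0.1847] [ 1.800e+02 -1.000e-01 -1.315e+02] [-0.3 -0.   0.4]
red [  57  182   59   53 1709] ((566.6787109375, 65.59315490722656), (20.113710403442383, 41.632659912109375), 63.39634704589844)
or [ 193  178  139   37 4746] ((502.1391296386719, 125.6441650390625), (19.32724380493164, 71.92517852783203), 47.41386795043945)
138 [-0.0095 -0.0106] yaw 0 step [-0.0052 -0.0041]
141 [-0.0145 -0.015 ] yaw 3 step [-0.005  -0.0043]
144 [-0.0193 -0.0196] yaw 6 step [-0.0048 -0.0046]
147 [-0.0238 -0.0244] yaw 9 step [-0.0045 -0.0048]
150 [-0.028  -0.0295] yaw 12 step [-0.0042 -0.0051]
153 [-0.032  -0.0348] yaw 15 step [-0.004  -0.0053]
156 [-0.0357 -0.0403] yaw 18 step [-0.0037 -0.0055]
159 [-0.0391 -0.0459] yaw 21 step [-0.0034 -0.0057]
162 [-0.0422 -0.0518] yaw 24 step [-0.0031 -0.0058]
165 [-0.045  -0.0578] yaw 27 step [-0.0028 -0.006 ]
168 [-0.0474 -0.0639] yaw 30 step [-0.0025 -0.0061]
171 [-0.0496 -0.0702] yaw 33 step [-0.0021 -0.0063]
174 [-0.0514 -0.0765] yaw 36 step [-0.0018 -0.0064]
177 [-0.0529 -0.083 ] yaw 39 step [-0.0015 -0.0064]
180 [-0.054  -0.0895] yaw 42 step [
[... 304 characters left out ...]
0 step [ 0.0009 -0.0065]
201 [-0.0523 -0.1355] yaw 63 step [ 0.0013 -0.0065]
204 [-0.0507 -0.1419] yaw 66 step [ 0.0016 -0.0064]
207 [-0.0488 -0.1483] yaw 69 step [ 0.0019 -0.0063]
210 [-0.0465 -0.1545] yaw 72 step [ 0.0023 -0.0062]
213 [-0.0439 -0.1606] yaw 75 step [ 0.0026 -0.0061]
216 [-0.041  -0.1665] yaw 78 step [ 0.0029 -0.0059]
219 [-0.0378 -0.1723] yaw 81 step [ 0.0032 -0.0058]
222 [-0.0343 -0.1779] yaw 84 step [ 0.0035 -0.0056]
225 [-0.0305 -0.1833] yaw 87 step [ 0.0038 -0.0054]
228 [-0.0264 -0.1885] yaw 90 step [ 0.0041 -0.0052]
231 [-0.022  -0.1935] yaw 93 step [ 0.0043 -0.005 ]
234 [-0.0174 -0.1983] yaw 96 step [ 0.0046 -0.0048]
237 [-0.0126 -0.2028] yaw 99 step [ 0.0048 -0.0045]
```

apply_moves:
  targets:
    - {"dp": [-0.005, -0.0055, 0], "yaw": 0}
    - {"dp": [-0.0095, -0.0106, 0], "yaw": 0}
    - {"dp": [-0.012, -0.0128, 0], "yaw": 1.5}
    - {"dp": [-0.0145, -0.015, 0], "yaw": 3}
    - {"dp": [-0.0169, -0.0173, 0], "yaw": 4.5}
    - {"dp": [-0.0193, -0.0196, 0], "yaw": 6}
    - {"dp": [-0.0215, -0.022, 0], "yaw": 7.5}
    - {"dp": [-0.0238, -0.0244, 0], "yaw": 9}
    - {"dp": [-0.0259, -0.027, 0], "yaw": 10.5}
    - {"dp": [-0.028, -0.0295, 0], "yaw": 12}
    - {"dp": [-0.03, -0.0321, 0], "yaw": 13.5}
    - {"dp": [-0.032, -0.0348, 0], "yaw": 15}

```text
time_s: 12.7
tcp_pos: [0.493, 0.1141, 0.1865]
eef_rot: [-179.9, 0.1, -116.4]
contact_force: [2.4, 1.6, -1.1]
gripper_width: 0.0005
gripper_force: 1.1
```

apply_moves:
  targets:
    - {"dp": [-0.0019, -0.0027, 0], "yaw": 1.5}
    - {"dp": [-0.0037, -0.0055, 0], "yaw": 3}
    - {"dp": [-0.0054, -0.0083, 0], "yaw": 4.5}
    - {"dp": [-0.0071, -0.0111, 0], "yaw": 6}
    - {"dp": [-0.0087, -0.014, 0], "yaw": 7.5}
    - {"dp": [-0.0102, -0.017, 0], "yaw": 9}
    - {"dp": [-0.0116, -0.02, 0], "yaw": 10.5}
    - {"dp": [-0.013, -0.023, 0], "yaw": 12}
    - {"dp": [-0.0142, -0.026, 0], "yaw": 13.5}
    - {"dp": [-0.0154, -0.0291, 0], "yaw": 15}
    - {"dp": [-0.0165, -0.0322, 0], "yaw": 16.5}
    - {"dp": [-0.0176, -0.0354, 0], "yaw": 18}

```text
time_s: 13.7
tcp_pos: [0.4759, 0.0801, 0.1866]
eef_rot: [-179.8, 0.3, -98.4]
contact_force: [2.3, 8.0, -2.6]
gripper_width: 0.0008
gripper_force: 4.0
```

Engaged, at about 8 N. I'll continue along the arc.

apply_moves:
  targets:
    - {"dp": [-0.0009, -0.0031, 0], "yaw": 1.5}
    - {"dp": [-0.0018, -0.0063, 0], "yaw": 3}
    - {"dp": [-0.0026, -0.0095, 0], "yaw": 4.5}
    - {"dp": [-0.0033, -0.0128, 0], "yaw": 6}
    - {"dp": [-0.0039, -0.016, 0], "yaw": 7.5}
    - {"dp": [-0.0044, -0.0193, 0], "yaw": 9}
    - {"dp": [-0.0048, -0.0226, 0], "yaw": 10.5}
    - {"dp": [-0.0052, -0.0259, 0], "yaw": 12}
    - {"dp": [-0.0054, -0.0292, 0], "yaw": 13.5}
    - {"dp": [-0.0056, -0.0325, 0], "yaw": 15}
    - {"dp": [-0.0057, -0.0358, 0], "yaw": 16.5}
    - {"dp": [-0.0058, -0.0391, 0], "yaw": 18}
    - {"dp": [-0.0057, -0.0424, 0], "yaw": 19.5}
    - {"dp": [-0.0055, -0.0457, 0], "yaw": 21}

```text
time_s: 14.87
tcp_pos: [0.4699, 0.034, 0.1865]
eef_rot: [-179.8, 0.2, -77.4]
contact_force: [-1.6, 7.6, 2.3]
gripper_width: 0.0006
gripper_force: 4.0
```

apply_moves:
  targets:
    - {"dp": [0.0003, -0.0033, 0], "yaw": 1.5}
    - {"dp": [0.0006, -0.0066, 0], "yaw": 3}
    - {"dp": [0.001, -0.0099, 0], "yaw": 4.5}
    - {"dp": [0.0015, -0.0131, 0], "yaw": 6}
    - {"dp": [0.0021, -0.0164, 0], "yaw": 7.5}
    - {"dp": [0.0028, -0.0196, 0], "yaw": 9}

```text
time_s: 15.37
tcp_pos: [0.4725, 0.0143, 0.1865]
eef_rot: [-179.8, 0.1, -68.4]
contact_force: [-1.8, 7.6, 1.0]
gripper_width: 0.0004
gripper_force: 3.9
```

apply_moves:
  targets:
    - {"dp": [0.0008, -0.0032, 0], "yaw": 1.5}
    - {"dp": [0.0016, -0.0064, 0], "yaw": 3}
    - {"dp": [0.0025, -0.0096, 0], "yaw": 4.5}

```text
time_s: 15.62
tcp_pos: [0.4749, 0.0046, 0.1865]
eef_rot: [-179.8, 0.1, -63.9]
contact_force: [-1.7, 8.8, 2.2]
gripper_width: 0.0005
gripper_force: 3.9
```

apply_moves:
  targets:
    - {"dp": [0.001, -0.0032, 0], "yaw": 1.5}
    - {"dp": [0.0021, -0.0063, 0], "yaw": 3}
    - {"dp": [0.0033, -0.0094, 0], "yaw": 4.5}

```text
time_s: 15.87
tcp_pos: [0.4781, -0.0048, 0.1865]
eef_rot: [-179.8, 0.1, -59.4]
contact_force: [-3.3, 6.5, 2.3]
gripper_width: 0.0006
gripper_force: 3.9
```

apply_moves:
  targets:
    - {"dp": [0.0013, -0.003, 0], "yaw": 1.5}
    - {"dp": [0.0026, -0.0061, 0], "yaw": 3}
    - {"dp": [0.004, -0.0091, 0], "yaw": 4.5}

```text
time_s: 16.12
tcp_pos: [0.482, -0.014, 0.1865]
eef_rot: [-179.8, 0.1, -54.9]
contact_force: [-3.2, 6.8, 2.3]
gripper_width: 0.0007
gripper_force: 3.9
```

apply_moves:
  targets:
    - {"dp": [0.0015, -0.0029, 0], "yaw": 1.5}
    - {"dp": [0.0031, -0.0058, 0], "yaw": 3}
    - {"dp": [0.0047, -0.0087, 0], "yaw": 4.5}

```text
time_s: 16.37
tcp_pos: [0.4864, -0.0226, 0.1864]
eef_rot: [-179.9, 0.1, -50.4]
contact_force: [-4.9, 9.4, 4.4]
gripper_width: 0.0004
gripper_force: 5.4
```

The force is starting to climb, so I'll take small steps with pauses.

apply_moves:
  targets:
    - {"dp": [0.0008, -0.0014, 0], "yaw": 0.7}
    - {"dp": [0.0017, -0.0029, 0], "yaw": 1.5}
    - {"dp": [0.0017, -0.0029, 0], "yaw": 1.5}
    - {"dp": [0.0017, -0.0029, 0], "yaw": 1.5}
    - {"dp": [0.0017, -0.0029, 0], "yaw": 1.5}

```text
time_s: 16.78
tcp_pos: [0.488, -0.0254, 0.1864]
eef_rot: [-179.9, 0.1, -49.0]
contact_force: [-5.3, 7.9, 3.6]
gripper_width: 0.0003
gripper_force: 4.5
```

apply_moves:
  targets:
    - {"dp": [0.0009, -0.0014, 0], "yaw": 0.7}
    - {"dp": [0.0017, -0.0029, 0], "yaw": 1.5}
    - {"dp": [0.0017, -0.0029, 0], "yaw": 1.5}
    - {"dp": [0.0017, -0.0029, 0], "yaw": 1.5}
    - {"dp": [0.0017, -0.0029, 0], "yaw": 1.5}

```text
time_s: 17.2
tcp_pos: [0.4896, -0.028, 0.1864]
eef_rot: [-179.9, 0.1, -47.5]
contact_force: [-4.5, 9.5, 5.3]
gripper_width: 0.0003
gripper_force: 5.6
```

apply_moves:
  targets:
    - {"dp": [0.0009, -0.0014, 0], "yaw": 0.7}
    - {"dp": [0.0018, -0.0028, 0], "yaw": 1.5}
    - {"dp": [0.0018, -0.0028, 0], "yaw": 1.5}
    - {"dp": [0.0018, -0.0028, 0], "yaw": 1.5}
    - {"dp": [0.0018, -0.0028, 0], "yaw": 1.5}

```text
time_s: 17.62
tcp_pos: [0.4912, -0.0306, 0.1864]
eef_rot: [-179.8, 0.1, -46.0]
contact_force: [-5.9, 11.6, 6.1]
gripper_width: 0.0008
gripper_force: 6.4
```

apply_moves:
  targets:
    - {"dp": [0.0009, -0.0014, 0], "yaw": 0.7}
    - {"dp": [0.0018, -0.0028, 0], "yaw": 1.5}
    - {"dp": [0.0018, -0.0028, 0], "yaw": 1.5}
    - {"dp": [0.0018, -0.0028, 0], "yaw": 1.5}

```text
time_s: 17.95
tcp_pos: [0.4929, -0.0332, 0.1864]
eef_rot: [-179.8, 0.1, -44.5]
contact_force: [-7.8, 12.5, 6.6]
gripper_width: 0.0005
gripper_force: 7.2
```

Paused force is about 14.7 N and was climbing steadily, so the bolt is at its stop. I'll back off gently, lift away and check.

apply_moves:
  targets:
    - {"dp": [-0.0015, 0.0025, 0], "yaw": 0}
    - {"dp": [-0.003, 0.005, 0], "yaw": 0}
    - {"dp": [-0.0055, 0.009, 0], "yaw": 0}
    - {"dp": [-0.009, 0.0145, 0], "yaw": 0}
    - {"dp": [-0.014, 0.022, 0], "yaw": 0}
    - {"dp": [-0.02, 0.032, 0], "yaw": 0}
    - {"dp": [-0.022, 0.036, 0.015], "yaw": 0}
    - {"dp": [-0.022, 0.036, 0.04], "yaw": 0}
    - {"dp": [-0.01, 0.05, 0.07], "yaw": 0}
    - {"dp": [0.01, 0.07, 0.1], "yaw": -5}
    - {"dp": [0.03, 0.085, 0.115], "yaw": -10}
    - {"dp": [0.045, 0.09, 0.115], "yaw": -15}
    - {"dp": [0.06, 0.09, 0.115], "yaw": -20}
    - {"dp": [0.065, 0.09, 0.115], "yaw": -20}
    - {"dp": [0.065, 0.09, 0.115], "yaw": -20}

```text
time_s: 19.2
tcp_pos: [0.5594, 0.0552, 0.3003]
eef_rot: [180.0, -0.0, -64.4]
contact_force: [-1.1, 1.3, -0.1]
gripper_width: 0.0003
gripper_force: 0.0
```

```bash
python3 lev.py
```

```text
19.2 [0.5594 0.0552 0.3003] [180.   -0.  -64.4] [-1.1  1.3 -0.1]
red [236 143  47  42 863] ((571.4860229492188, 30.091440200805664), (44.502593994140625, 20.0780086517334), 71.71585083007812)
or [ 326  130   74   25 1359] ((492.4565124511719, -28.514432907104492), (72.69400787353516, 18.173765182495117), 32.928768157958984)
```

View pics/w2.png

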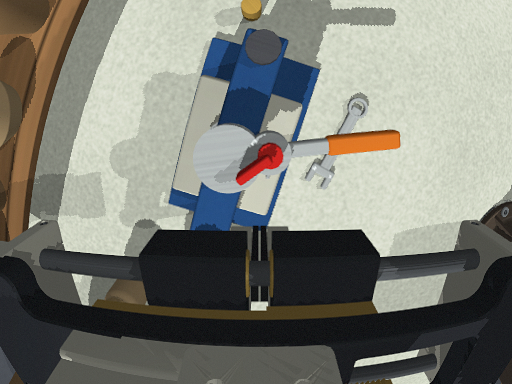

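The lever at (240,180)–(272,153) is still on the loosening side. The handle has sprung back slightly, and the spanner and clamp are in place. Engagement angle plus travel also agrees with the bolt at 1.0, so I'm handing in.

```bash
python3 -c "
from plant import r
print(r.close_job())"
```

```text
the job is handed in; nothing more can be done
None
```

I flipped the lever to its loosening stop and turned the bolt anticlockwise until the force climbed steadily to about 15 N, which indicates it is backed off against its stop; I then drew the arm clear and handed the job in at about 19 s.

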